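# Pack the dental casts and peg the crate shut

## Task

Pack the dental casts for dispatch: lift the latch bar of the crate with its thumb lever, swing the barred gate right aside, and stand every cast lying on the desk inside the crate on its floor, teeth up. Swing the gate shut again so that the latch bar drops back in its catch, then take the mallet and knock the locking peg fully down with it (only the mallet may drive the peg, and only once the gate is latched), and stand the mallet back on its felt mat as it was. Leave the jar, the computer mouse and the white pot alone.

Things in the scene. Friction and masses are not known exactly. Their poses are not given: they have to be found in the camera images.
- crate: Open plywood crate fixed to the desk, outside 176 (its x) x 206 (its y) x 55 mm high, walls and floor 8 mm thick. Origin: centre of its underside, z up; its -x side faces the robot. In its frame, in mm: gate hinge at (80, 112); latch catch on its right side at (20, -118), lips up to 92 high. The gate bars its top while shut.
- gate (a joint): Angle (rad) of the flat barred gate (184 x 200 mm) over the crate's top, bars at height 60 to 70 mm. It swings level about the upright hinge at the crate's far left corner: 0 shut; grows clockwise seen from above, right edge towards the robot, then left; end stop 1.9. At 1.57 it lies wholly left of the crate. Stays where left (1 to 2 N at the tab moves it). Held shut by the latch bar.
- latch (a joint): Tilt (rad) of the steel latch bar on the gate: 0 level, as it lies by its own weight (in the catch if the gate is shut); grows as the thumb tab is pressed down and the bar's tip rises; end stop 0.45. The tip clears the catch above about 0.25. It falls back when let go. If the gate is shut with the bar down, the bar rides up the catch's ramp and drops in.
- latch_tab (a point): Centre of the thumb tab, an upright plate 10 mm thick (its x: pinch across it from above), 28 long (its y), 36 high, on the inner end of the latch bar. With latch 0: 124 mm above the desk, and at crate (20, 0) mm when shut. Pivot: level, along its x, 45 mm to its -y and 40 mm below. Pinch it, press it down about 15 mm along its arc and swing the gate by it. Turns with the gate.
- peg (a joint): How far (m) the locking peg is driven down: 0 = fully up, 0.020 = fully down. Sprung and stiff: it takes about 9 to 11 N and then stays where it is left.
- peg_head (a point): Centre of the top face of the locking peg's steel head (26 mm across), 118 mm above the desk when up, 98 mm when down. The peg stands in the gate's ear near its free right corner, at (-60, -122) mm in the crate's frame when the gate is shut, and moves with the gate.
- cast1_center (a point): A loose plaster quadrant cast: base 66 (its x) x 32 (its y) x 30 mm high with a narrower row of teeth on top, 40 mm high in all, about 0.11 kg. This point is its centre, 20 mm above its underside; z up. All casts are alike; two or three of cast1 to cast4 are present, the others are absent (None).
- cast2_center (a point): A loose plaster quadrant cast: base 66 (its x) x 32 (its y) x 30 mm high with a narrower row of teeth on top, 40 mm high in all, about 0.11 kg. This point is its centre, 20 mm above its underside; z up. All casts are alike; two or three of cast1 to cast4 are present, the others are absent (None).
- cast3_center (a point): A loose plaster quadrant cast: base 66 (its x) x 32 (its y) x 30 mm high with a narrower row of teeth on top, 40 mm high in all, about 0.11 kg. This point is its centre, 20 mm above its underside; z up. All casts are alike; two or three of cast1 to cast4 are present, the others are absent (None).
- cast4_center (a point): A loose plaster quadrant cast: base 66 (its x) x 32 (its y) x 30 mm high with a narrower row of teeth on top, 40 mm high in all, about 0.11 kg. This point is its centre, 20 mm above its underside; z up. All casts are alike; two or three of cast1 to cast4 are present, the others are absent (None).
- mat: Grey felt mat fixed to the desk, 130 x 130 x 4 mm; origin: centre of its underside.
- mallet_head (a point): Centre of the mallet's upright cylindrical head, 56 mm across and 75 mm high with a flat face at each end; it stands on its lower face in the middle of the mat (this point is 37.5 mm above that face). The handle sticks out level along this frame's -x. About 0.35 kg.
- mallet_grip (a point): Point on the centre line of the mallet's level wooden handle (22 mm wide, 20 high, reaching 28 to 158 mm from the head's axis), 55 mm from the head's axis and 40 mm above the lower face. Axes as mallet_head; pinch across its y from above.
- jar: Bystander: amber jar with white lid, 66 mm across, 85 mm high; origin at its underside.
- mouse: Bystander: black computer mouse, 105 x 62 x 36 mm; origin at its underside.
- pot: Bystander: white plastic pot, 72 mm across, 95 mm high; origin at its underside.
There are look-alikes about, which are no part of the job. Leave any turquoise look-alike of the part that bears cast3_center alone.

How it is judged:
By the outcome, as a careful person would: the job done as asked, in the order asked, and still so for the second after the job is handed in, with the robot touching nothing.
Of cast1, cast2, cast3, cast4 only 2 to 3 are there at a start; the rules pass over those that are not, and their reading is None.
At some moment in a run one of cast1, cast2, cast3, cast4 may be knocked a few centimetres aside while the robot is not near it.
It also fails if it takes over 200 s, if anything falls off the work surface, if the arm or the gripper's body presses on something with over 40 N, if the wrist force passes 120 N, or if a joint passes its speed limit or range.

## Robot

A 6-joint arm with a two-finger parallel gripper is mounted at the origin on the work surface. World frame = base frame: x ahead of the robot, y to its left, z up, the work surface at z = 0. Lengths are in m, angles in rad, forces in N, time in s.
With the tool pointing down it reaches from about 0.425 to 0.95 m from the base axis. Payload 3.5 kg.
Tool frame: the origin (TCP) lies midway between the tips of the shut fingers; the grasp point (between the pads) lies 19 mm behind it; z points along the fingers, y is the line along which they close (so a half turn about z gives the same grasp; the last joint's range is limited). The gripper opens to 85 mm and grips with 20 to 120 N. Pads are 22 mm wide; open, the fingers measure 114 mm over their backs; the gripper's body (76 mm by 85 mm) begins 54 mm behind the grasp point. The pads swing forward as they close: fully open they stand 13 mm farther back than shut.
Start: joints at [-1.491, 0.286, 1.577, -0, 1.279, -0.15], TCP at [0.154, -0.657, 0.231] pointing down, gripper open.
Joint ranges: [-2.77, 2.77], [-0.9, 2.22], [0.21, 2.48], [-1.53, 4.67], [0.24, 2.81], [-2.84, 2.84]. Speed limits (rad/s): [2.79, 2.79, 3.14, 3.14, 3.14, 3.14].

## Interface

Orientations are given as a unit quaternion [x, y, z, w].
In Python, from plant import get_state, read_camera, ctrl gives the robot as it stands.
- The arm moves only by the shell command python3 -m crank 'ROWS' [FORCE]. ROWS is JSON, a list of rows, each a list of 3 entries, a list of its own where there are three numbers: the shift along the tool's x, y, z in mm, then the turn about the tool's z in degrees, then the closure in counts, from 0 (fully open) to 255 (shut). In form: [[[tx, ty, tz], yaw, claw], ...]. A call has 1 to 10 rows; each row is the pose to reach, as a shift and turn from the pose commanded when the call began, along the tool's axes at that moment; what a row does not reach only later rows make up. A row lasts 1/10 s, in which the tool goes at most 50 mm and 8.59 degrees, less where a joint would pass 70% of its speed; a pose out of reach is approached as far as the arm can. A call with a gripper value outside its range is refused whole. The fingers move at their own pace and stop on an object; FORCE is the grip in N (left out, the last holds). Time passes only in rows, so rows that repeat a pose let the fingers close. It gives the time, the measured TCP pose, the force, the opening and the grip force at its end, in the units of the state.
- get_state(): the state, without advancing time (a new reading comes with each control period).
- read_camera(name): name is "side" or "top" or "wrist"; returns a dict with "frame" (400x640x3 uint8, blue, green, red), "range_z" (400x640 float32, m along the optical axis (not along the pixel's ray), 0 where there is no reading), "vfov" (degrees; the focal length in pixels is half the picture's height over the tangent of half this angle, whatever the lens; pixels are square), "cx", "cy" (the principal point, pixels), "origin" and "orientation" of the camera in the world. Camera axes: x right, y down, z forward; pixel columns grow to the right and rows downward; lengths in m; the calibration is good to about 2 mm. A picture is of the moment at which its call begins.
- ctrl.sign_off(): hands the job in; it is judged then, once.
The state is a dict: "time": time; "qpos": joint angles; "dq": joint speeds; "joint_efforts": joint torques, N m; "eef_pos": TCP position; "tcp_rot": TCP orientation; "contact_force": force on the tool from outside, world axes, zero at the start; "wrist_torque": the same for the moment, N m; "opening": opening from 0.0 (shut) to 1.0 (fully open); "finger_force": force on a finger pad.
Only numpy, scipy, OpenCV 4.12 (cv2) and the standard library are available. Lean on these libraries where they do the work, as an engineer would, in place of code of your own. Each camera call takes 0.05 s, during which the arm holds its last target. There are 200 camera calls.

## Working session

There is one attempt and no reset: what is moved stays moved. The work goes in short steps, Python scripts to look and compute and a shell command to move; the robot and the scene stay as the last step left them, time stands still between calls to the robot, and variables do not carry over. Pictures are saved under pics/ and viewed, at most 14 in all, crops included, and the job is handed in when it is done.

```bash
ls; mkdir -p pics; cat > h.py <<'E'
import numpy as np, cv2
from plant import get_state, read_camera, ctrl
from scipy.spatial.transform import Rotation as R
def cam(n):
    c=read_camera(n); h,w=c['frame'].shape[:2]; c['f']=h/2/np.tan(np.radians(c['vfov'])/2)
    c['R']=R.from_quat(c['orientation']).as_matrix(); return c
def cloud(c):
    z=c['range_z']; v,u=np.mgrid[:z.shape[0],:z.shape[1]]
    p=np.stack([(u-c['cx'])/c['f']*z,(v-c['cy'])/c['f']*z,z],-1)
    P=p@c['R'].T+np.array(c['origin']); P[z==0]=np.nan; return P
def ray(c,u,v,h):
    d=c['R']@np.array([(u-c['cx'])/c['f'],(v-c['cy'])/c['f'],1]); o=np.array(c['origin'])
    return o+d*(h-o[2])/d[2]
def shift(target,yaw=None):
    """tool-frame mm shift to world target; yaw in deg of tool y axis"""
    s=get_state(); M=R.from_quat(s['tcp_rot']).as_matrix()
    return np.round(M.T@(np.array(target)-s['eef_pos'])*1000,1)
def pose():
    s=get_state(); M=R.from_quat(s['tcp_rot']).as_matrix()
    print('t',round(s['time'],2),'tcp',np.round(s['eef_pos'],4),'\n',np.round(M,3),'q',np.round(s['qpos'],2),'F',np.round(s['contact_force'],1),'op',s['opening'],s['finger_force'])
E
python3 - <<'E'
from h import *
pose()
for n in ['top','side']:
    c=cam(n); cv2.imwrite(f'pics/{n}0.png',c['frame']); print(n,c['f'],c['cx'],c['cy'],c['origin'],np.round(c['R'],3).tolist())
    np.savez(f'{n}0.npz',P=cloud(c),frame=c['frame'])
E
```

```text
pics
t 0.0 tcp [ 0.1537 -0.6566  0.2299] 
 [[ 0.974  0.228 -0.   ]
 [ 0.228 -0.974  0.002]
 [ 0.    -0.002 -1.   ]] q [-1.49  0.29  1.58 -0.    1.28 -0.15] F [ 0.1 -1.   0. ] op 1.003986224321894 0.0
top 497.1427678328185 327.00298176239414 198.72354131512145 [ 0.22675664 -0.02734686  1.67173317] [[-0.02, -0.984, 0.178], [-1.0, 0.023, 0.017], [-0.021, -0.177, -0.984]]
side 484.07794276572736 322.39045099723154 194.35560254931931 [0.4471599  0.81972001 1.14272949] [[-0.996, -0.063, 0.061], [-0.087, 0.777, -0.624], [-0.008, -0.627, -0.779]]
```

View pics/top0.png

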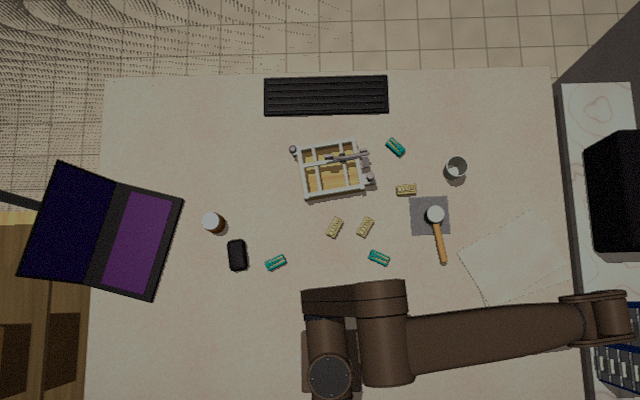

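View pics/side0.png

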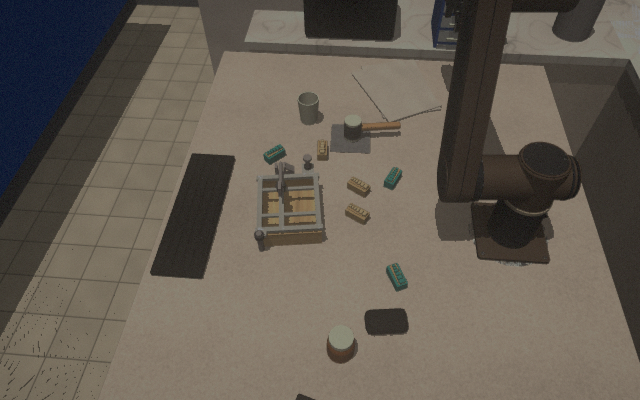

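The top view shows the crate at about (335,170). The cream casts are at (335,227), (365,227) and (406,190), and the turquoise look-alikes at (396,147), (380,258) and (276,263). The mallet is at (436,215), the pot at (456,168), the jar at (213,222) and the mouse at (237,255).

```bash
python3 - <<'E'
from h import *
d=np.load('top0.npz');P=d['P'];f=d['frame'];hsv=cv2.cvtColor(f,cv2.COLOR_BGR2HSV)
for (u,v) in [(335,227),(365,227),(406,190),(396,147),(436,215),(340,190),(300,170),(560,80)]: print((u,v),hsv[v,u],np.round(P[v,u],3))
Z=P[...,2]
# casts: blobs with height
for n in ['top','side']:
    d=np.load(n+'0.npz');P=d['P'];hsv=cv2.cvtColor(d['frame'],cv2.COLOR_BGR2HSV);Z=P[...,2]
    m=((Z>0.012)&(Z<0.13)&(P[...,0]>0.25)&(P[...,0]<0.9)&(abs(P[...,1])<0.5)).astype(np.uint8)
    k,l,st,ce=cv2.connectedComponentsWithStats(m)
    for i in range(1,k):
        if st[i,4]<60: continue
        q=P[l==i]; top=q[q[:,2]>np.nanpercentile(q[:,2],95)-0.014][:,:2].astype(np.float32)
        base=q[q[:,2]>0.02][:,:2].astype(np.float32)
        r=cv2.minAreaRect(base*1000)
        print(n,np.round(ce[i]),st[i,4],'zmax',round(np.nanpercentile(q[:,2],98),3),'hsv',np.median(hsv[l==i],0),'rect',np.round(r[0]),np.round(r[1]),round(r[2],1))
t=cv2.imread('pics/top0.png')[125:275,270:470]; cv2.imwrite('pics/crop0.png',cv2.resize(t,None,fx=4,fy=4,interpolation=cv2.INTER_CUBIC))
E
```

```text
(335, 227) [ 26  76 137] [ 0.428 -0.024  0.029]
(365, 227) [ 25  84 137] [ 0.425 -0.123  0.032]
(406, 190) [ 22 106  89] [ 0.546 -0.265  0.034]
(396, 147) [ 82 134  80] [ 0.697 -0.238  0.031]
(436, 215) [ 40  15 156] [ 0.453 -0.351  0.079]
(340, 190) [ 40  10 158] [ 0.544 -0.043  0.072]
(300, 170) [ 25  29 150] [0.62  0.089 0.051]
(560, 80) [20 38 61] [ 1.133 -1.054 -0.463]
top [326. 103.] 2423 zmax 0.03 hsv [43. 37. 34.] rect [863.  -3.] [435.  74.] 90.0
top [334. 167.] 2317 zmax 0.114 hsv [ 24.  23. 139.] rect [628. -20.] [187. 265.] 8.5
top [395. 146.] 200 zmax 0.045 hsv [ 83.5 132.5 111.5] rect [ 702. -238.] [66. 34.] 44.3
top [456. 167.] 379 zmax 0.1 hsv [26. 40. 67.] rect [ 612. -426.] [70. 69.] 71.1
top [406. 189.] 206 zmax 0.044 hsv [ 22.  100.5 134.5] rect [ 551. -267.] [33. 67.] 4.4
top [437. 228.] 597 zmax 0.085 hsv [ 20.  70. 151.] rect [ 395. -352.] [183.  56.] 2.1
top [213. 222.] 390 zmax 0.09 hsv [ 70.   8. 153.] rect [451. 375.] [62. 61.] 28.0
top [335. 227.] 197 zmax 0.044 hsv [ 23.  91. 139.] rect [429. -23.] [32. 66.] 60.6
top [365. 226.] 191 zmax 0.045 hsv [ 23.  
[... 618 characters left out ...]
02. -231.] [68. 35.] 41.9
side [205. 217.] 3109 zmax 0.028 hsv [17. 46. 46.] rect [864.   5.] [434.  72.] 90.0
side [288. 205.] 3353 zmax 0.111 hsv [19. 37. 94.] rect [627. -16.] [183. 266.] 8.7
side [393. 177.] 229 zmax 0.043 hsv [76. 70. 87.] rect [ 326. -163.] [69. 33.] 63.7
side [358. 186.] 262 zmax 0.042 hsv [ 18.  89. 109.] rect [ 429. -120.] [38. 66.] 56.7
side [357. 213.] 289 zmax 0.041 hsv [ 18.  89. 111.] rect [430. -18.] [36. 68.] 58.6
side [397. 276.] 343 zmax 0.043 hsv [76. 77. 90.] rect [317. 180.] [32. 67.] 24.4
side [386. 321.] 1030 zmax 0.04 hsv [16. 47. 52.] rect [344. 307.] [105.  61.] 6.8
side [341. 344.] 867 zmax 0.089 hsv [ 27.  39. 135.] rect [451. 384.] [62. 63.] 47.8
```

View pics/crop0.png

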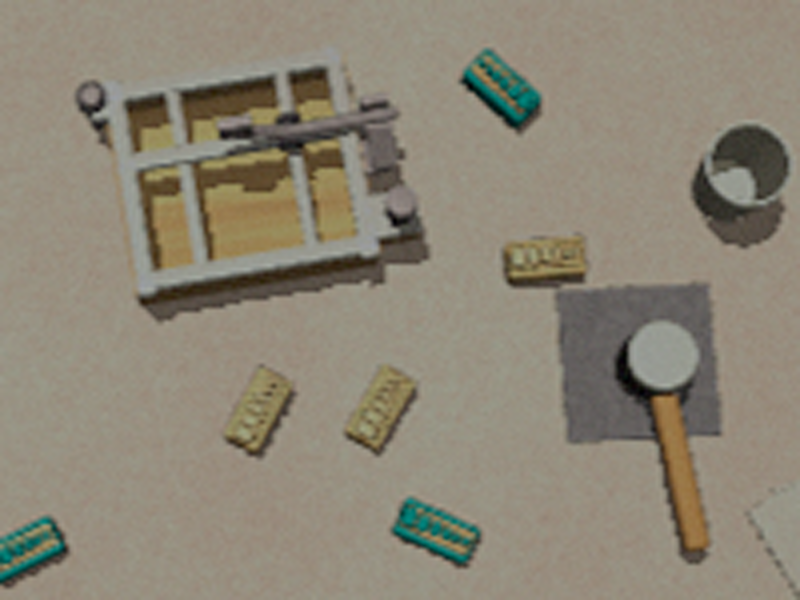

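The crop confirms the layout: hinge knob at crop (90,95), latch tab at (237,127), catch at (380,125) and peg head at (400,203). Next I fit the crate and mallet.

```bash
python3 - <<'E'
from h import *
for n in ['top','side']:
    d=np.load(n+'0.npz');P=d['P'];Z=P[...,2];X=P[...,0];Y=P[...,1]
    reg=(X>0.48)&(X<0.78)&(Y>-0.2)&(Y<0.17)
    g=reg&(Z>0.05)&(Z<0.085)
    b=reg&(Z>0.1)
    k,l,st,ce=cv2.connectedComponentsWithStats(b.astype(np.uint8))
    print(n)
    for i in range(1,k):
        if st[i,4]>=6: q=P[l==i]; print('  high',ce[i].round(),st[i,4],q.mean(0).round(3),'max',q[:,2].max().round(3),q.min(0).round(3),q.max(0).round(3))
    # left / front edges of gate
    q=P[g]; r=cv2.minAreaRect((q[:,:2]*1000).astype(np.float32)); print('  gate',np.round(r[0]),np.round(r[1]),round(r[2],1))
    # mallet
    reg=(X>0.25)&(X<0.52)&(Y>-0.45)&(Y<-0.28)
    h=P[reg&(Z>0.073)]; c,rr=cv2.minEnclosingCircle((h[:,:2]*1000).astype(np.float32)); print('  head',c,rr,h[:,2].mean())
    hd=P[reg&(Z>0.04)&(Z<0.066)&(X<0.41)]; v=cv2.fitLine((hd[:,:2]*1000).astype(np.float32),cv2.DIST_HUBER,0,.01,.01).ravel(); print('  handle',v.round(3),np.degrees(np.arctan2(v[1],v[0])), hd.min(0).round(3),hd.max(0).round(3))
    gm=reg=(X>0.3)&(X<0.6)&(Y>-0.46)&(Y<-0.25)&(Z<0.012)&(cv2.cvtColor(d['frame'],cv2.COLOR_BGR2GRAY)<110)
    m=cv2.morphologyEx(gm.astype(np.uint8),cv2.MORPH_OPEN,np.ones((3,3)));k,l,st,ce=cv2.connectedComponentsWithStats(m);i=1+st[1:,4].argmax();r=cv2.minAreaRect((P[l==i][:,:2]*1000).astype(np.float32)); print('  mat',r)
E
```

```text
top
  high [330. 157.] 63 [ 0.643 -0.013  0.127] max 0.148 [ 0.638 -0.036  0.1  ] [0.651 0.003 0.148]
  high [370. 175.] 53 [ 0.584 -0.142  0.115] max 0.123 [ 0.572 -0.153  0.107] [ 0.596 -0.13   0.123]
  gate [628. -20.] [187. 265.] 8.5
  head (458.8028564453125, -350.427490234375) 28.315011978149414 0.0793420773146177
  handle [ 9.88000e-01  1.55000e-01  3.56930e+02 -3.65264e+02] 8.92038 [ 0.304 -0.383  0.04 ] [ 0.41  -0.348  0.064]
  mat ((463.5648193359375, -342.1661376953125), (128.03988647460938, 128.19776916503906), 1.8425791263580322)
side
  high [307. 158.] 63 [ 0.583 -0.136  0.114] max 0.122 [ 0.572 -0.15   0.1  ] [ 0.596 -0.125  0.122]
  high [279. 189.] 60 [0.643 0.    0.132] max 0.146 [ 0.638 -0.021  0.109] [0.649 0.01  0.146]
  gate [627. -16.] [183. 266.] 8.7
  head (458.209228515625, -345.4227294921875) 32.09673309326172 0.0788418883969819
  handle [ 9.89000e-01  1.49000e-01  3.57566e+02 -3.57069e+02] 8.578965 [ 0.304 -0.38   0.04 ] [ 0.409 -0.341  0.06 ]
  mat ((451.2698974609375, -341.1319274902344), (159.78387451171875, 138.40931701660156), 1.4673506021499634)
```

```bash
python3 -c "
from h import *
print(shift([0.644,-0.005,0.27]),shift([0.4,-0.33,0.27]))"; python3 -m crank '[[[0,0,0],0,0]]' 60 
```

```text
[ 625.8 -522.9  -38.6] [ 314.2 -262.1  -39.3]
time: 0.2
eef_pos: [0.1537, -0.6568, 0.2304]
tcp_rot: [0.993, 0.115, 0.0, -0.001]
contact_force: [-0.7, 0.2, -1.1]
opening: 0.998
finger_force: 0.0
```

```bash
R='[[315,-262,-39],-85,0]'; python3 -m crank '[[[315,-262,-39],-85,0],[[315,-262,-39],-85,0],[[315,-262,-39],-85,0],[[315,-262,-39],-85,0],[[315,-262,-39],-85,0],[[315,-262,-39],-85,0],[[315,-262,-39],-85,0],[[315,-262,-39],-85,0],[[315,-262,-39],-85,0],[[315,-262,-39],-85,0]]'; python3 -c "
from h import *
pose();print(shift([0.644,-0.005,0.27]))"
```

```text
time: 1.2
eef_pos: [0.4022, -0.3282, 0.2707]
tcp_rot: [0.651, 0.759, 0.0, 0.0]
contact_force: [0.3, -1.1, 0.3]
opening: 0.997
finger_force: 0.0
t 1.2 tcp [ 0.4022 -0.3282  0.2707] 
 [[-0.152  0.988  0.001]
 [ 0.988  0.152 -0.   ]
 [-0.     0.001 -1.   ]] q [-0.88 -0.09  1.91  0.    1.32 -1.03] F [ 0.3 -1.1  0.3] op 0.9969200750982813 0.0
[282.7 288.1   0.8]
```

```bash
python3 -m crank '[[[283,288,0],0,0],[[283,288,0],0,0],[[283,288,0],0,0],[[283,288,0],0,0],[[283,288,0],0,0],[[283,288,0],0,0],[[283,288,0],0,0],[[283,288,0],0,0],[[283,288,0],0,0],[[283,288,0],0,0]]'; python3 - <<'E'
from h import *
c=cam('wrist');cv2.imwrite('pics/w1.png',c['frame']);np.savez('w1.npz',P=cloud(c))
pose();print(c['origin'],c['R'].round(2).tolist())
P=cloud(c);Z=P[...,2];b=(Z>0.1)&(Z<0.16)
k,l,st,ce=cv2.connectedComponentsWithStats(b.astype(np.uint8))
for i in range(1,k):
    if st[i,4]>50: q=P[l==i]; print('  high',ce[i].round(),st[i,4],q.mean(0).round(3),q.min(0).round(3),q.max(0).round(3))
E
```

```text
time: 2.2
eef_pos: [0.6459, -0.008, 0.2695]
tcp_rot: [0.654, 0.757, -0.0, -0.0]
contact_force: [-0.2, -0.8, 0.3]
opening: 1.005
finger_force: 0.0
t 2.25 tcp [ 0.6455 -0.0091  0.2697] 
 [[-0.143  0.99  -0.001]
 [ 0.99   0.143 -0.   ]
 [-0.    -0.001 -1.   ]] q [-0.17  0.2   1.61 -0.    1.33 -0.31] F [-0.2 -0.9  0. ] op 1.000641997141243 0.0
[0.63462593 0.06660751 0.41158392] [[0.99, 0.14, 0.04], [0.14, -0.95, -0.29], [-0.0, 0.29, -0.96]]
  high [319. 186.] 417 [ 0.644 -0.004  0.138] [ 0.638 -0.021  0.108] [0.651 0.007 0.143]
  high [245. 293.] 486 [ 0.585 -0.137  0.114] [ 0.572 -0.152  0.105] [ 0.597 -0.126  0.116]
```

View pics/w1.png

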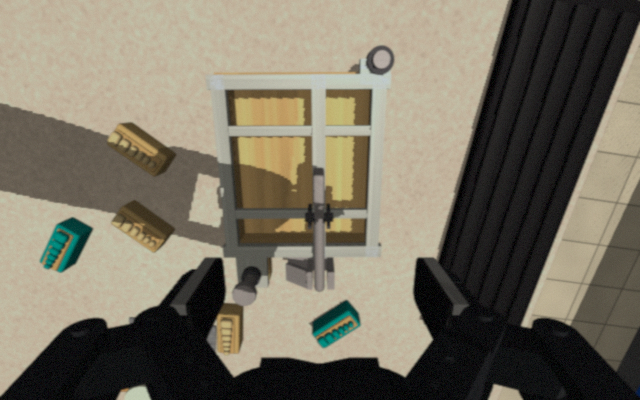

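```bash
python3 -m crank '[[[3,0,40],0,0],[[3,0,80],0,0],[[3,0,120],0,100],[[3,0,150],0,100],[[3,0,159],0,100],[[3,0,159],0,100],[[3,0,159],0,255],[[3,0,159],0,255],[[3,0,159],0,255],[[3,0,159],0,255]]' 80; python3 -c "
from h import *
pose()"
```

```text
time: 3.25
eef_pos: [0.6452, -0.0066, 0.1137]
tcp_rot: [0.654, 0.756, -0.001, 0.0]
contact_force: [-5.0, -1.0, 5.8]
opening: 0.103
finger_force: 78.6
t 3.25 tcp [ 0.6452 -0.0066  0.1137] 
 [[-0.144  0.99  -0.001]
 [ 0.99   0.144 -0.001]
 [-0.001 -0.001 -1.   ]] q [-0.17  0.34  1.74 -0.    1.07 -0.31] F [-5.  -1.   5.8] op 0.10288869527186204 78.59397768974304
```

```bash
python3 -m crank '[[[2,0,2],0,255],[[4,0,5],0,255],[[5,0,7],0,255],[[7,0,10],0,255],[[8,0,13],0,255],[[10,0,15],0,255],[[11,0,18],0,255],[[11,0,18],0,255]]'; python3 - <<'E'
from h import *
pose()
c=cam('top');cv2.imwrite('pics/top2.png',c['frame'])
c=cam('wrist');P=cloud(c);b=(P[...,2]>0.095)&(P[...,2]<0.135)&(P[...,1]<-0.04)&(P[...,1]>-.125)&(P[...,0]>.6)
q=P[b];print(len(q));
for y in np.arange(-.125,-.04,.01):
    s=q[abs(q[:,1]-y)<.005]
    if len(s):print(round(y,3),s[:,2].max().round(3),s[:,0].mean().round(3))
E
```

```text
time: 4.05
eef_pos: [0.6434, 0.0054, 0.098]
tcp_rot: [0.654, 0.756, -0.001, -0.0]
contact_force: [-10.5, 2.9, 14.5]
opening: 0.102
finger_force: 85.8
t 4.05 tcp [0.6434 0.0054 0.098 ] 
 [[-0.144  0.99  -0.002]
 [ 0.99   0.144 -0.   ]
 [-0.    -0.002 -1.   ]] q [-0.15  0.35  1.75 -0.    1.04 -0.29] F [-10.5   2.9  14.5] op 0.10152108877493127 85.80265045166016
0
```

```bash
python3 -m crank '[[[0.5,0,2],0,255],[[0.5,0,2],0,255],[[2.5,-4.5,2],2.5,255],[[6,-8.5,2],5,255],[[9,-12.5,2],7.5,255],[[12,-16.5,2],10,255],[[19,-24,2],15,255],[[26.5,-31,2],20,255],[[36.5,-38,2],26,255],[[36.5,-38,2],26,255]]'; python3 - <<'E'
from h import *
pose()
c=cam('top');cv2.imwrite('pics/top3.png',cv2.resize(c['frame'][120:270,260:460],None,fx=3,fy=3))
E
```

```text
time: 5.15
eef_pos: [0.6014, 0.0364, 0.0961]
tcp_rot: [0.807, 0.59, 0.0, 0.001]
contact_force: [-4.0, 0.6, 11.5]
opening: 0.104
finger_force: 86.3
t 5.15 tcp [0.6014 0.0364 0.0961] 
 [[ 0.304  0.953  0.002]
 [ 0.953 -0.304 -0.002]
 [-0.001  0.002 -1.   ]] q [-0.11  0.27  1.86 -0.    1.01  0.2 ] F [-4.   0.6 11.5] op 0.1036362107009131 86.30430936813354
```

View pics/top3.png

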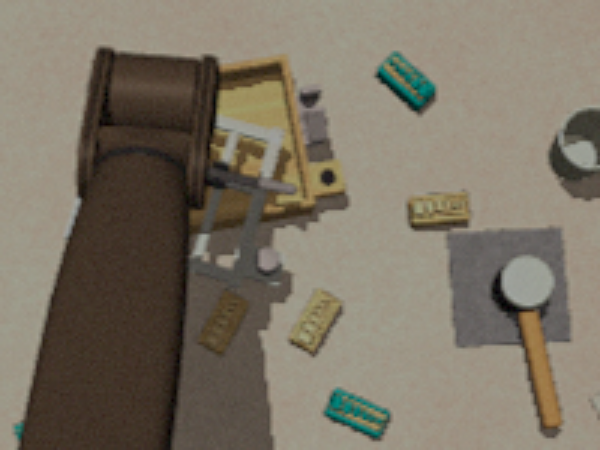

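The gate is turning with the tool: it has moved about 26° and the bar has cleared the catch. Carrying on.

```bash
python3 -m crank '[[[5.5,-8.5,0],5,255],[[12,-16.5,0],10,255],[[19,-24,0],15,255],[[26.5,-31,0],20,255],[[36.5,-38,0],26,255],[[47,-44.5,0],32,255],[[58.5,-49.5,0],38,255],[[70,-53.5,0],44,255],[[82,-56,0],50,255],[[82,-56,0],50,255]]' && python3 -m crank '[[[5.5,-8.5,0],5,255],[[12,-16.5,0],10,255],[[19,-24,0],15,255],[[23.5,-28.5,0],18,255],[[23.5,-28.5,0],18,255],[[23.5,-28.5,0],18,255]]'; python3 -c "
from h import *
pose()"
```

```text
time: 6.2
eef_pos: [0.5741, 0.1321, 0.0961]
tcp_rot: [0.981, 0.192, 0.001, -0.0]
contact_force: [-3.8, -1.7, 12.8]
opening: 0.098
finger_force: 86.6
time: 6.8
eef_pos: [0.586, 0.1663, 0.0959]
tcp_rot: [0.999, 0.036, 0.002, -0.0]
contact_force: [-1.2, -0.0, 8.9]
opening: 0.102
finger_force: 86.0
t 6.8 tcp [0.586  0.1663 0.0959] 
 [[ 0.997  0.072  0.005]
 [ 0.072 -0.997  0.001]
 [ 0.005 -0.    -1.   ]] q [0.11 0.28 1.84 0.   1.01 1.61] F [-1.2 -0.   8.9] op 0.10233378803478058 86.03116035461426
```

```bash
python3 -m crank '[[[-4,0,-6],0,255],[[-8,0,-12],0,255],[[-11,0,-18],0,255],[[-11,0,-18],0,0],[[-11,0,-18],0,0],[[-11,0,-18],0,0],[[-11,0,-18],0,0],[[-11,0,-60],0,0],[[-11,0,-110],0,0],[[-11,0,-125],0,0]]'; python3 -c "
from h import *
pose();print(shift([0.429,-0.02,0.2]))"
```

```text
time: 7.8
eef_pos: [0.5756, 0.1654, 0.223]
tcp_rot: [0.999, 0.036, 0.005, -0.0]
contact_force: [0.4, 0.1, 0.6]
opening: 1.001
finger_force: 0.0
t 7.8 tcp [0.5756 0.1654 0.223 ] 
 [[ 0.997  0.073  0.01 ]
 [ 0.073 -0.997  0.001]
 [ 0.01  -0.001 -1.   ]] q [0.11 0.12 1.78 0.   1.23 1.61] F [0.4 0.1 0.6] op 1.0014237827692987 0.0
[-159.9  174.3   21.3]
```

```bash
python3 -m crank '[[[-160,174,21],33.5,0],[[-160,174,21],33.5,0],[[-160,174,21],33.5,0],[[-160,174,21],33.5,0],[[-160,174,21],33.5,0],[[-160,174,21],33.5,0],[[-160,174,21],33.5,0],[[-160,174,21],33.5,0]]'; cat > casts.py <<'E'
from h import *
pose()
c=cam('wrist');P=cloud(c);Z=P[...,2];hsv=cv2.cvtColor(c['frame'],cv2.COLOR_BGR2HSV)
b=(Z>0.012)&(Z<0.05)&(hsv[...,0]<40)
k,l,st,ce=cv2.connectedComponentsWithStats(b.astype(np.uint8))
for i in range(1,k):
    if st[i,4]>800: q=P[l==i];q=q[q[:,2]>.018]; r=cv2.minAreaRect((q[:,:2]*1000).astype(np.float32)); print(ce[i].round(),st[i,4],'z',np.percentile(q[:,2],95).round(3),np.round(r[0],1),np.round(r[1]),round(r[2],1),'sh',shift([*(np.array(r[0])/1000),0.005]))
E
python3 casts.py
```

```text
time: 8.6
eef_pos: [0.4264, -0.0198, 0.1956]
tcp_rot: [0.967, -0.253, 0.0, -0.0]
contact_force: [0.2, -0.1, 0.6]
opening: 1.0
finger_force: 0.0
t 8.6 tcp [ 0.4264 -0.0198  0.1956] 
 [[ 0.872 -0.489  0.001]
 [-0.489 -0.872  0.   ]
 [ 0.    -0.001 -1.   ]] q [-0.29 -0.26  2.19  0.    1.2   1.8 ] F [ 0.2 -0.1  0.6] op 0.9996138948663778 0.0
[115.  63.] 2790 z 0.049 [601.9  82.4] [140.   2.] 8.4 sh [ 103.1 -174.6  190.7]
[263.  71.] 1684 z 0.049 [536.8 -20.2] [  1. 200.] 8.5 sh [ 96.5 -53.4 190.6]
[412. 124.] 2675 z 0.04 [ 428.3 -122.2] [33. 66.] 58.6 sh [ 51.7  88.6 190.6]
[319. 176.] 2155 z 0.04 [428.6 -21.2] [32. 65.] 59.8 sh [  2.6   0.4 190.6]
[ 17. 321.] 1402 z 0.048 [448.9 357.2] [23. 61.] 85.0 sh [-164.7 -339.6  190.7]
```

```bash
python3 -m crank '[[[2.6,0,50],1,0],[[2.6,0,100],1,0],[[2.6,0,150],1,0],[[2.6,0,180],1,0],[[2.6,0,190],1,0],[[2.6,0,190],1,255],[[2.6,0,190],1,255],[[2.6,0,190],1,255],[[2.6,0,190],1,255],[[2.6,0,190],1,255]]' 50; python3 -c "
from h import *
pose()"
```

```text
time: 9.65
eef_pos: [0.4301, -0.022, 0.0074]
tcp_rot: [0.965, -0.262, 0.002, -0.0]
contact_force: [-0.3, 0.4, 6.9]
opening: 0.363
finger_force: 51.8
t 9.65 tcp [ 0.4301 -0.022   0.0074] 
 [[ 0.863 -0.505  0.005]
 [-0.505 -0.863 -0.001]
 [ 0.005 -0.001 -1.   ]] q [-0.29  0.08  2.3   0.    0.77  1.81] F [-0.3  0.4  6.9] op 0.3626451596124654 51.7966765165329
```

```bash
python3 -m crank '[[[0,0,-50],0,255],[[0,0,-100],0,255],[[0,0,-120],0,255],[[0,0,-120],0,255]]'; python3 -c "
from h import *
pose();print(shift([0.6547,0.0462,0.127]))"
```

```text
time: 10.05
eef_pos: [0.4308, -0.0223, 0.1297]
tcp_rot: [0.965, -0.262, 0.005, 0.0]
contact_force: [-0.3, -0.0, -0.6]
opening: 0.364
finger_force: 51.0
t 10.05 tcp [ 0.4308 -0.0223  0.1297] 
 [[ 0.863 -0.505  0.009]
 [-0.505 -0.863 -0.003]
 [ 0.009 -0.002 -1.   ]] q [-0.29 -0.16  2.25  0.    1.05  1.81] F [-0.3 -0.  -0.6] op 0.36357896160266334 50.97711145877838
[ 158.6 -172.2    4.5]
```

```bash
python3 -m crank '[[[158.6,-172,0],-39,255],[[158.6,-172,0],-39,255],[[158.6,-172,0],-39,255],[[158.6,-172,0],-39,255],[[158.6,-172,0],-39,255],[[158.6,-172,0],-39,255],[[158.6,-172,0],-39,255],[[158.6,-172,0],-39,255],[[158.6,-172,0],-39,255]]'; python3 - <<'E'
from h import *
pose();print(shift([0.6547,0.0462,0.0165]))
c=cam('wrist');cv2.imwrite('pics/w4.png',c['frame'])
E
```

```text
time: 10.95
eef_pos: [0.6504, 0.0465, 0.1247]
tcp_rot: [0.997, 0.075, -0.001, -0.0]
contact_force: [1.4, 0.4, -0.7]
opening: 0.361
finger_force: 50.9
t 10.95 tcp [0.6504 0.0465 0.1247] 
 [[ 0.989  0.15  -0.002]
 [ 0.15  -0.989  0.   ]
 [-0.002 -0.    -1.   ]] q [-0.08  0.34  1.72 -0.    1.09  1.34] F [ 1.4  0.4 -0.7] op 0.3612712787892558 50.897982716560364
[  4.4   1.  108.2]
```

View pics/w4.png

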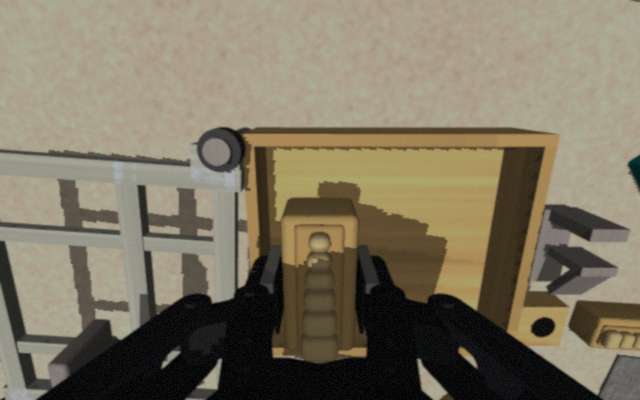

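```bash
python3 -m crank '[[[0,0,0],0,255],[[0,0,50],0,255],[[0,0,90],0,255],[[0,0,105],0,255],[[0,0,108],0,255],[[0,0,108],0,255]]'; python3 -c "
from h import *
pose()"
```

```text
time: 11.6
eef_pos: [0.6524, 0.0467, 0.0181]
tcp_rot: [0.997, 0.075, 0.001, 0.0]
contact_force: [-0.5, -0.1, -0.9]
opening: 0.362
finger_force: 51.6
t 11.6 tcp [0.6524 0.0467 0.0181] 
 [[ 0.989  0.15   0.001]
 [ 0.15  -0.989 -0.   ]
 [ 0.001  0.    -1.   ]] q [-0.08  0.48  1.75  0.    0.91  1.34] F [-0.5 -0.1 -0.9] op 0.36171542216880165 51.58230185508728
```

```bash
python3 -m crank '[[[0,0,2],0,255],[[0,0,2.5],0,255],[[0,0,2.5],0,125],[[0,0,2.5],0,125],[[0,0,2.5],0,125],[[0,0,-40],0,125],[[0,0,-90],0,125],[[0,0,-140],0,125],[[0,0,-160],0,125],[[0,0,-160],0,0]]'; python3 -c "
from h import *
pose();print(shift([.4283,-.1222,.18]))"
```

```text
time: 12.6
eef_pos: [0.6547, 0.0469, 0.1834]
tcp_rot: [0.997, 0.076, 0.005, 0.001]
contact_force: [-0.6, 0.0, 0.4]
opening: 0.667
finger_force: 0.0
t 12.6 tcp [0.6547 0.0469 0.1834] 
 [[ 0.988  0.151  0.01 ]
 [ 0.151 -0.989 -0.   ]
 [ 0.01   0.002 -1.   ]] q [-0.08  0.28  1.67  0.    1.18  1.34] F [-0.6  0.   0.4] op 0.6665008833771424 0.0
[-249.3  133.     1.1]
```

```bash
python3 -m crank '[[[-249,133,0],40,0],[[-249,133,0],40,0],[[-249,133,0],40,0],[[-249,133,0],40,0],[[-249,133,0],40,0],[[-249,133,0],40,0],[[-249,133,0],40,0],[[-249,133,0],40,0],[[-249,133,0],40,0]]'; python3 casts.py
```

```text
time: 13.5
eef_pos: [0.426, -0.1216, 0.1766]
tcp_rot: [0.963, -0.27, -0.001, -0.0]
contact_force: [0.6, 0.1, -0.4]
opening: 1.004
finger_force: 0.0
t 13.5 tcp [ 0.426  -0.1216  0.1766] 
 [[ 0.854 -0.52  -0.001]
 [-0.52  -0.854  0.001]
 [-0.001 -0.    -1.   ]] q [-0.51 -0.19  2.18  0.    1.16  1.61] F [ 0.6  0.1 -0.4] op 1.0036239011208063 0.0
[175. 116.] 2874 z 0.049 [541.  -40.9] [ 12. 243.] 11.8 sh [  56.5 -128.4  171.8]
[24. 72.] 3171 z 0.047 [646.4  45.1] [61. 33.] 8.9 sh [ 101.9 -256.6  171.8]
[596. 101.] 1650 z 0.05 [ 367.9 -353.9] [132.   7.] 9.8 sh [ 70.9 229.  171.7]
[ 37. 156.] 2977 z 0.048 [581.7  79.4] [99.  3.] 8.6 sh [  28.8 -252.3  171.9]
[318. 179.] 2438 z 0.04 [ 428.5 -122.4] [32. 66.] 58.1 sh [  2.6  -0.4 171.8]
```

```bash
python3 -m crank '[[[2,0,50],0.5,0],[[2,0,100],0.5,0],[[2,0,150],0.5,0],[[2,0,170],0.5,0],[[2,0,170],0.5,255],[[2,0,170],0.5,255],[[2,0,170],0.5,255],[[2,0,170],0.5,255],[[2,0,120],0.5,255],[[2,0,50],0.5,255]]' 50 && python3 -m crank '[[[0,0,0],0,255]]'; python3 -c "
from h import *
pose();print(shift([.5795,.0346,.127]))"
```

```text
time: 14.55
eef_pos: [0.4263, -0.1225, 0.1077]
tcp_rot: [0.962, -0.274, -0.002, -0.0]
contact_force: [1.6, -0.7, 0.1]
opening: 0.36
finger_force: 50.6
time: 14.65
eef_pos: [0.433, -0.1261, 0.1161]
tcp_rot: [0.962, -0.274, 0.009, 0.002]
contact_force: [1.4, 0.1, 0.1]
opening: 0.366
finger_force: 50.8
t 14.65 tcp [ 0.433  -0.1261  0.1161] 
 [[ 0.85  -0.527  0.016]
 [-0.527 -0.85  -0.009]
 [ 0.018 -0.001 -1.   ]] q [-0.51 -0.1   2.22  0.    1.    1.62] F [1.4 0.1 0.1] op 0.3659571217386126 50.81319987773895
[  40.  -213.8   -9.9]
```

```bash
python3 -m crank '[[[40,-214,-10],-40.5,255],[[40,-214,-10],-40.5,255],[[40,-214,-10],-40.5,255],[[40,-214,-10],-40.5,255],[[40,-214,-10],-40.5,255],[[40,-214,-10],-40.5,255],[[40,-214,-10],-40.5,255],[[40,-214,-10],-40.5,255]]'; python3 -c "
from h import *
pose();print(shift([.5795,.0346,.0155]))"
```

```text
time: 15.45
eef_pos: [0.5733, 0.0368, 0.1171]
tcp_rot: [0.997, 0.075, -0.0, 0.0]
contact_force: [-0.4, -0.5, -1.0]
opening: 0.366
finger_force: 50.7
t 15.45 tcp [0.5733 0.0368 0.1171] 
 [[ 0.989  0.149 -0.001]
 [ 0.149 -0.989 -0.   ]
 [-0.001  0.    -1.   ]] q [-0.11  0.19  1.92 -0.    1.04  1.31] F [-0.4 -0.5 -1. ] op 0.36589819237021476 50.68645119667053
[  5.8   3.1 101.6]
```

```bash
python3 -m crank '[[[6,3,0],0,255],[[6,3,40],0,255],[[6,3,80],0,255],[[6,3,98],0,255],[[6,3,100],0,255],[[6,3,101],0,255],[[6,3,102],0,255]]'; python3 -c "
from h import *
pose()"
```

```text
time: 16.15
eef_pos: [0.5808, 0.0345, 0.016]
tcp_rot: [0.997, 0.075, -0.0, 0.0]
contact_force: [-2.6, -1.7, 6.0]
opening: 0.365
finger_force: 54.4
t 16.15 tcp [0.5808 0.0345 0.016 ] 
 [[ 0.989  0.15  -0.   ]
 [ 0.15  -0.989 -0.001]
 [-0.001  0.001 -1.   ]] q [-0.11  0.35  1.93 -0.    0.86  1.31] F [-2.6 -1.7  6. ] op 0.36528454503882357 54.44000244140625
```

Touching the floor (6 N). Release and go on to cast 3.

```bash
python3 -m crank '[[[0,0,0],0,125],[[0,0,0],0,125],[[0,0,0],0,125],[[0,0,-40],0,125],[[0,0,-90],0,125],[[0,0,-140],0,125],[[0,0,-165],0,125],[[0,0,-165],0,0]]'; python3 -c "
from h import *
pose();print(shift([.551,-.265,.18]))"
```

```text
time: 16.95
eef_pos: [0.584, 0.0353, 0.1867]
tcp_rot: [0.997, 0.076, 0.006, 0.001]
contact_force: [1.5, 0.2, 1.2]
opening: 0.662
finger_force: 0.0
t 16.95 tcp [0.584  0.0353 0.1867] 
 [[ 0.988  0.151  0.012]
 [ 0.151 -0.989 -0.001]
 [ 0.011  0.003 -1.   ]] q [-0.11  0.12  1.85  0.    1.16  1.31] F [1.5 0.2 1.2] op 0.6623960358311146 0.0
[-78.  291.9   6.7]
```

```bash
python3 -m crank '[[[-78,292,0],-84,0],[[-78,292,0],-84,0],[[-78,292,0],-84,0],[[-78,292,0],-84,0],[[-78,292,0],-84,0],[[-78,292,0],-84,0],[[-78,292,0],-84,0],[[-78,292,0],-84,0],[[-78,292,0],-84,0],[[-78,292,0],-84,0]]' && python3 -m crank '[[[0,0,0],0,0],[[0,0,0],-1,0]]' ; python3 casts.py
```

```text
time: 17.95
eef_pos: [0.5466, -0.2648, 0.1781]
tcp_rot: [0.696, 0.718, -0.0, -0.002]
contact_force: [-0.3, 1.1, -0.3]
opening: 0.996
finger_force: 0.0
time: 18.15
eef_pos: [0.5471, -0.2645, 0.179]
tcp_rot: [0.692, 0.722, -0.0, -0.001]
contact_force: [0.2, 0.5, -0.1]
opening: 1.001
finger_force: 0.0
t 18.15 tcp [ 0.5471 -0.2645  0.179 ] 
 [[-0.041  0.999 -0.002]
 [ 0.999  0.041  0.001]
 [ 0.001 -0.002 -1.   ]] q [-0.62  0.19  1.79  0.    1.16 -0.66] F [ 0.2  0.5 -0.1] op 1.0005516659335558 0.0
[345. 163.] 2474 z 0.04 [ 569.2 -244.4] [31. 66.] 4.5 sh [ 19.1  23.  174.3]
[370. 313.] 1060 z 0.049 [ 606.6 -403.6] [61. 24.] 15.3 sh [-141.6   53.6  174.1]
```

Cast 3 has been nudged by about 27 mm. I'm using the new reading.

```bash
python3 -m crank '[[[19,23,20],-2,0],[[19,23,60],-2,0],[[19,23,110],-2,0],[[19,23,160],-2,0],[[19,23,173],-2,0],[[19,23,173],-2,255],[[19,23,173],-2,255],[[19,23,173],-2,255],[[19,23,173],-2,255],[[19,23,173],-2,255]]' 50; python3 -c "
from h import *
pose()"
```

```text
time: 19.2
eef_pos: [0.5719, -0.2464, 0.0108]
tcp_rot: [0.679, 0.734, 0.001, 0.003]
contact_force: [0.3, 0.2, 6.4]
opening: 0.361
finger_force: 51.8
t 19.2 tcp [ 0.5719 -0.2464  0.0108] 
 [[-0.078  0.997  0.005]
 [ 0.997  0.078 -0.003]
 [-0.004  0.005 -1.   ]] q [-0.57  0.43  1.83 -0.    0.87 -0.65] F [0.3 0.2 6.4] op 0.36057875819983437 51.78312420845032
```

```bash
python3 -m crank '[[[0,0,-50],0,255],[[0,0,-100],0,255],[[0,0,-120],0,255],[[0,0,-120],0,255]]'; python3 -c "
from h import *
pose();print(shift([.6308,-.0485,.127]))"
```

```text
time: 19.6
eef_pos: [0.5725, -0.2466, 0.1333]
tcp_rot: [0.679, 0.734, 0.001, 0.005]
contact_force: [0.1, -0.3, 0.2]
opening: 0.363
finger_force: 51.0
t 19.6 tcp [ 0.5725 -0.2466  0.1333] 
 [[-0.078  0.997  0.009]
 [ 0.997  0.078 -0.006]
 [-0.006  0.009 -1.   ]] q [-0.57  0.26  1.79  0.    1.07 -0.65] F [ 0.1 -0.3  0.2] op 0.36279874783170746 50.98221480846405
[193.   73.6   5.6]
```

```bash
python3 -m crank '[[[193,74,0],-4.5,255],[[193,74,0],-4.5,255],[[193,74,0],-4.5,255],[[193,74,0],-4.5,255],[[193,74,0],-4.5,255],[[193,74,0],-4.5,255],[[193,74,0],-4.5,255]]'; python3 -c "
from h import *
pose();print(shift([.6308,-.0485,.019]))"
```

```text
time: 20.3
eef_pos: [0.6273, -0.0474, 0.1258]
tcp_rot: [0.65, 0.76, -0.001, -0.001]
contact_force: [-0.2, 0.1, -0.5]
opening: 0.365
finger_force: 50.9
t 20.3 tcp [ 0.6273 -0.0474  0.1258] 
 [[-0.156  0.988 -0.003]
 [ 0.988  0.156  0.   ]
 [ 0.    -0.003 -1.   ]] q [-0.24  0.29  1.77 -0.    1.08 -0.39] F [-0.2  0.1 -0.5] op 0.3649415505907634 50.90755641460419
[ -1.7   3.5 106.8]
```

```bash
python3 -m crank '[[[-1,2,40],0,255],[[-1,2,80],0,255],[[-1,2,100],0,255],[[-1,2,104],0,255],[[-1,2,106],0,255],[[-1,2,106],0,255]]'; python3 -c "
from h import *
pose()"
```

```text
time: 20.9
eef_pos: [0.6313, -0.0486, 0.0225]
tcp_rot: [0.65, 0.76, 0.0, 0.001]
contact_force: [1.1, 0.1, -0.2]
opening: 0.363
finger_force: 50.9
t 20.9 tcp [ 0.6313 -0.0486  0.0225] 
 [[-0.155  0.988  0.002]
 [ 0.988  0.155 -0.001]
 [-0.001  0.002 -1.   ]] q [-0.24  0.44  1.8  -0.    0.9  -0.39] F [ 1.1  0.1 -0.2] op 0.3634626687317126 50.91144025325775
```

```bash
python3 -m crank '[[[0,0,2],0,255],[[0,0,4],0,255],[[0,0,4],0,255],[[0,0,4],0,125],[[0,0,4],0,125],[[0,0,4],0,125],[[0,0,-40],0,125],[[0,0,-90],0,125],[[0,0,-140],0,125],[[0,0,-180],0,0]]'; python3 - <<'E'
from h import *
pose();print(shift([.50,.05,.30]))
c=cam('wrist');cv2.imwrite('pics/w5.png',c['frame'])
E
```

```text
time: 21.9
eef_pos: [0.631, -0.0475, 0.2046]
tcp_rot: [0.649, 0.76, 0.001, 0.001]
contact_force: [0.3, -1.0, 0.2]
opening: 0.668
finger_force: 0.0
t 21.9 tcp [ 0.631  -0.0475  0.2046] 
 [[-0.157  0.988  0.003]
 [ 0.988  0.157 -0.001]
 [-0.001  0.003 -1.   ]] q [-0.24  0.22  1.71  0.    1.21 -0.39] F [ 0.3 -1.   0.2] op 0.6680592757305638 0.0
[ 116.7 -113.9  -95.8]
```

View pics/w5.png

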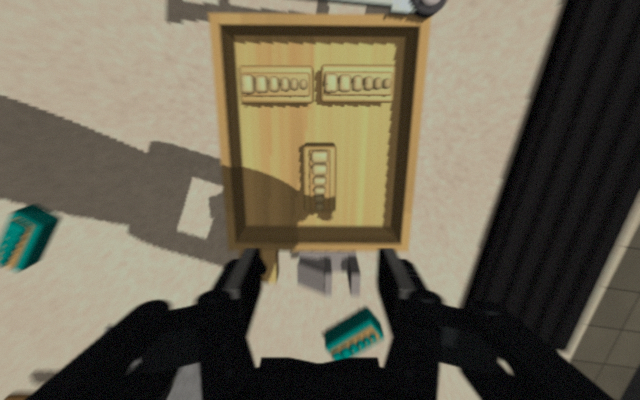

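All three casts stand teeth up in the crate: (276,84), (357,84) and (319,180). Next I go back to the tab.

```bash
python3 -c "
from h import *
print(shift([.5756,.1654,.25]))"; python3 -m crank '[[[219,-22,-45],95,0],[[219,-22,-45],95,0],[[219,-22,-45],95,0],[[219,-22,-45],95,0],[[219,-22,-45],95,0],[[219,-22,-45],95,0],[[219,-22,-45],95,0],[[219,-22,-45],95,0],[[219,-22,-45],95,0],[[219,-22,-45],95,0]]'; python3 -m crank '[[[0,0,0],9.5,0],[[0,0,0],9.5,0]]';  python3 - <<'E'
from h import *
pose()
c=cam('wrist');P=cloud(c);b=(P[...,2]>0.125)&(P[...,2]<.16)&(P[...,0]>.5)
q=P[b]; r=cv2.minAreaRect((q[:,:2]*1000).astype(np.float32));print(len(q),r,q[:,2].max(),shift([r[0][0]/1000,r[0][1]/1000,.112]))
E
```

```text
[220.  -24.3 -38.6]
time: 22.95
eef_pos: [0.5742, 0.1655, 0.2457]
tcp_rot: [0.993, 0.119, -0.0, -0.0]
contact_force: [0.4, 0.7, -0.2]
opening: 0.998
finger_force: 0.0
time: 23.15
eef_pos: [0.5743, 0.1655, 0.2458]
tcp_rot: [0.999, 0.039, -0.0, 0.0]
contact_force: [0.1, -0.3, 1.0]
opening: 1.0
finger_force: 0.0
t 23.15 tcp [0.5743 0.1655 0.2458] 
 [[ 0.997  0.078 -0.001]
 [ 0.078 -0.997 -0.   ]
 [-0.001  0.    -1.   ]] q [0.11 0.11 1.76 0.   1.28 1.6 ] F [ 0.1 -0.3  1. ] op 1.000151998995544 0.0
469 ((571.34814453125, 163.8490753173828), (27.578582763671875, 9.883827209472656), 4.62731409072876) 0.14320120269966058 [ -2.9   1.4 133.8]
```

```bash
python3 -m crank '[[[-3,1.5,40],0,0],[[-3,1.5,80],0,100],[[-3,1.5,120],0,100],[[-3,1.5,132],0,100],[[-3,1.5,132],0,100],[[-3,1.5,132],0,255],[[-3,1.5,132],0,255],[[-3,1.5,132],0,255],[[-3,1.5,132],0,255]]' 80 && python3 -m crank '[[[2,0,2],0,255],[[4,0,5],0,255],[[5,0,7],0,255],[[7,0,10],0,255],[[8,0,13],0,255],[[10,0,15],0,255],[[11,0,18],0,255],[[11,0,20],0,255],[[11,0,20],0,255]]'; python3 -c "
from h import *
pose()"
```

```text
time: 24.1
eef_pos: [0.5733, 0.1639, 0.117]
tcp_rot: [0.999, 0.04, 0.002, -0.0]
contact_force: [0.6, 1.1, 5.2]
opening: 0.103
finger_force: 79.6
time: 25.0
eef_pos: [0.5876, 0.1647, 0.1003]
tcp_rot: [0.999, 0.04, 0.006, -0.0]
contact_force: [3.1, 0.1, 12.5]
opening: 0.1
finger_force: 84.9
t 25.0 tcp [0.5876 0.1647 0.1003] 
 [[ 0.997  0.079  0.012]
 [ 0.079 -0.997  0.001]
 [ 0.012  0.    -1.   ]] q [ 0.11  0.28  1.84 -0.    1.01  1.6 ] F [ 3.1  0.1 12.5] op 0.10025903120708093 84.86526846885681
```

```bash
python3 -m crank '[[[-4,7,0],-4,255],[[-7.3,14,0],-8,255],[[-10,21.5,0],-12,255],[[-12.5,29,0],-16,255],[[-15.6,44.6,0],-24,255],[[-16.6,60.4,0],-32,255],[[-15.2,76.2,0],-40,255],[[-13.3,86,0],-45,255],[[-13.3,86,0],-45,255]]' && python3 -m crank '[[[-4,7,0],-4,255],[[-7.3,14,0],-8,255],[[-10,21.5,0],-12,255],[[-12.5,29,0],-16,255],[[-15.6,44.6,0],-24,255],[[-16.6,60.4,0],-32,255],[[-15.2,76.2,0],-40,255],[[-15.2,76.2,0],-40,255]]'; python3 -c "
from h import *
pose();print(shift([.6434,.0054,.098]))"
```

```text
time: 25.9
eef_pos: [0.5808, 0.0771, 0.1]
tcp_rot: [0.907, 0.42, 0.005, 0.002]
contact_force: [1.9, 3.9, 13.8]
opening: 0.097
finger_force: 84.9
time: 26.7
eef_pos: [0.629, 0.0166, 0.0995]
tcp_rot: [0.708, 0.706, 0.003, 0.003]
contact_force: [-1.0, 7.3, 13.4]
opening: 0.098
finger_force: 85.0
t 26.7 tcp [0.629  0.0166 0.0995] 
 [[ 0.004  1.     0.01 ]
 [ 1.    -0.004  0.   ]
 [ 0.     0.01  -1.   ]] q [-0.14  0.32  1.79  0.    1.02 -0.13] F [-1.   7.3 13.4] op 0.09766114455103304 85.04392504692078
[-11.2  14.5   1.7]
```

```bash
python3 -m crank '[[[-3,4,2],-2.2,255],[[-5.5,7.5,2],-4.5,255],[[-8,11,2],-6.7,255],[[-10,15,2],-8.8,255],[[-10,16,2],-8.8,255],[[-10,16,2],-8.8,255]]'; python3 - <<'E'
from h import *
pose()
c=cam('top');P=cloud(c);Z=P[...,2]
b=(Z>.1)&(Z<.13)&(P[...,0]<.61)&(P[...,0]>.55)&(P[...,1]<-.1)&(P[...,1]>-.18);print('peg',b.sum(),P[b].mean(0))
E
```

```text
time: 27.3
eef_pos: [0.6427, 0.0101, 0.0981]
tcp_rot: [0.653, 0.757, 0.004, 0.001]
contact_force: [-3.3, 11.9, 16.4]
opening: 0.098
finger_force: 85.9
t 27.3 tcp [0.6427 0.0101 0.0981] 
 [[-0.146  0.989  0.006]
 [ 0.989  0.146  0.005]
 [ 0.004  0.006 -1.   ]] q [-0.14  0.35  1.76  0.01  1.03 -0.29] F [-3.3 11.9 16.4] op 0.09847568899972753 85.92637181282043
peg 53 [ 0.58376364 -0.14167275  0.11462827]
```

```bash
python3 -m crank '[[[-4,0,-5],0,255],[[-8,0,-10],0,255],[[-12,0,-15],0,255],[[-15,0,-20],0,255],[[-15,0,-20],0,100],[[-15,0,-20],0,100],[[-15,0,-20],0,100],[[-15,0,-70],0,100],[[-15,0,-120],0,0],[[-15,0,-170],0,0]]'; python3 - <<'E'
from h import *
pose()
c=cam('wrist');cv2.imwrite('pics/w6.png',c['frame']);P=cloud(c);Z=P[...,2];b=(Z>0.088)&(Z<0.16)
k,l,st,ce=cv2.connectedComponentsWithStats(b.astype(np.uint8))
for i in range(1,k):
    if st[i,4]>50: q=P[l==i]; print('  high',ce[i].round(),st[i,4],q.mean(0).round(3),q.min(0).round(3),q.max(0).round(3))
q=P[(Z>.075)&(Z<.16)&(P[...,0]>.6)&(P[...,0]<.68)]
for y in np.arange(-.15,.02,.01):
    s=q[abs(q[:,1]-y)<.005]
    if len(s):print(round(y,3),s[:,2].max().round(3),s[:,0].mean().round(3))
E
```

```text
time: 28.35
eef_pos: [0.6416, -0.0088, 0.2632]
tcp_rot: [0.654, 0.756, -0.001, -0.001]
contact_force: [-0.0, -1.4, 0.7]
opening: 0.92
finger_force: 0.0
t 28.35 tcp [ 0.6416 -0.0088  0.2632] 
 [[-0.144  0.99  -0.002]
 [ 0.99   0.144 -0.   ]
 [ 0.    -0.002 -1.   ]] q [-0.17  0.19  1.63 -0.    1.32 -0.32] F [-0.  -1.4  0.7] op 0.920279464451723 0.0
  high [322. 223.] 1287 [ 0.65  -0.052  0.106] [ 0.635 -0.138  0.088] [0.666 0.008 0.143]
  high [312. 282.] 153 [ 0.65  -0.124  0.091] [ 0.644 -0.137  0.088] [ 0.656 -0.113  0.093]
  high [335. 282.] 149 [ 0.675 -0.12   0.091] [ 0.67  -0.133  0.088] [ 0.68  -0.11   0.093]
  high [246. 294.] 534 [ 0.583 -0.136  0.112] [ 0.571 -0.151  0.088] [ 0.595 -0.125  0.117]
-0.14 0.092 0.647
-0.13 0.093 0.652
-0.12 0.093 0.652
-0.11 0.093 0.662
-0.1 0.091 0.657
-0.09 0.091 0.655
-0.08 0.091 0.654
-0.07 0.09 0.653
-0.06 0.094 0.65
-0.05 0.094 0.65
-0.04 0.098 0.65
-0.03 0.099 0.648
-0.02 0.143 0.645
-0.01 0.143 0.644
0.0 0.143 0.643
0.01 0.142 0.642
```

View pics/w6.png

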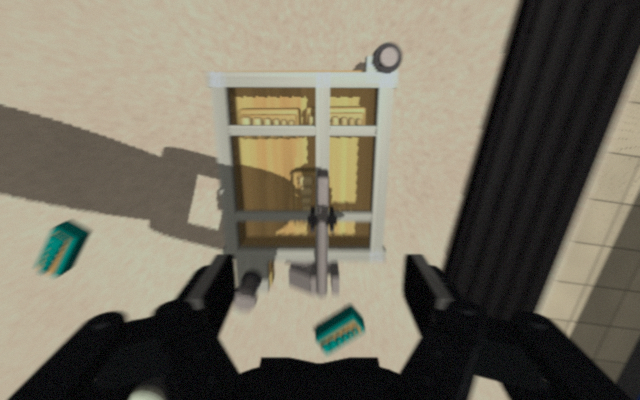

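The gate is shut. The bar is level (z 0.091) between the catch lips at (312,282) and (335,282). Now the mallet.

```bash
python3 -c "
from h import *
print(shift([.404,-.356,.22]))"; python3 -m crank '[[[-310,-285,43],89.5,0],[[-310,-285,43],89.5,0],[[-310,-285,43],89.5,0],[[-310,-285,43],89.5,0],[[-310,-285,43],89.5,0],[[-310,-285,43],89.5,0],[[-310,-285,43],89.5,0],[[-310,-285,43],89.5,0],[[-310,-285,43],89.5,0],[[-310,-285,43],89.5,0]]'; python3 -m crank '[[[0,0,0],4,0],[[0,0,0],4,0]]';  cat > mal.py <<'E'
from h import *
import sys
pose()
c=cam(sys.argv[1] if len(sys.argv)>1 else 'wrist');P=cloud(c);Z=P[...,2]
reg=(P[...,0]>.25)&(P[...,0]<.52)&(P[...,1]<-.28)&(P[...,1]>-.45)
h=P[reg&(Z>.072)&(Z<.088)]; cc,rr=cv2.minEnclosingCircle((h[:,:2]*1000).astype(np.float32)); print('head',cc,rr,h[:,2].mean())
hd=P[reg&(Z>.045)&(Z<.062)&(P[...,0]<.42)];v=cv2.fitLine((hd[:,:2]*1000).astype(np.float32),cv2.DIST_HUBER,0,.01,.01).ravel();a=np.arctan2(v[1],v[0]); print('handle',v.round(3),np.degrees(a),hd[:,2].max(),len(hd))
g=np.array(cc)/1000-.055*np.array([np.cos(a),np.sin(a)]);print('grip',g,shift([*g,.027]))
gm=(P[...,0]>.3)&(P[...,0]<.6)&(P[...,1]>-.46)&(P[...,1]<-.25)&(Z<.012)&(cv2.cvtColor(c['frame'],cv2.COLOR_BGR2GRAY)<115)
m=cv2.morphologyEx(gm.astype(np.uint8),cv2.MORPH_OPEN,np.ones((3,3)));k,l,st,ce=cv2.connectedComponentsWithStats(m);i=1+st[1:,4].argmax();print('mat',cv2.minAreaRect((P[l==i][:,:2]*1000).astype(np.float32)))
E
python3 mal.py
```

```text
[-307.8 -290.2   52.7]
time: 29.4
eef_pos: [0.4025, -0.359, 0.2184]
tcp_rot: [0.995, 0.102, -0.001, -0.0]
contact_force: [0.8, -0.3, 0.3]
opening: 1.001
finger_force: 0.0
time: 29.6
eef_pos: [0.4044, -0.3567, 0.2189]
tcp_rot: [0.997, 0.072, -0.0, -0.0]
contact_force: [0.1, -1.0, 0.1]
opening: 1.001
finger_force: 0.0
t 29.6 tcp [ 0.4044 -0.3567  0.2189] 
 [[ 0.99   0.144 -0.001]
 [ 0.144 -0.99   0.   ]
 [-0.001 -0.    -1.   ]] q [-0.91 -0.    1.92 -0.    1.22  0.52] F [ 0.1 -1.   0.1] op 1.0008500050771956 0.0
head (458.9986267089844, -348.575439453125) 27.861230850219727 0.07844201082765151
handle [ 9.87000e-01  1.64000e-01  3.66255e+02 -3.63725e+02] 9.417941 0.05546831493045168 2266
grip [ 0.40473997 -0.35757536] [ -0.    1.2 192. ]
mat ((414.2926025390625, -368.3496398925781), (232.76248168945312, 180.71755981445312), 1.6352109909057617)
```

```bash
python3 -m crank '[[[0,1,50],-1,0],[[0,1,100],-1,0],[[0,1,150],-1,0],[[0,1,185],-1,0],[[0,1,192],-1,0],[[0,1,192],-1,255],[[0,1,192],-1,255],[[0,1,192],-1,255],[[0,1,192],-1,255],[[0,1,192],-1,255]]' 120; python3 -c "
from h import *
pose()"
```

```text
time: 30.65
eef_pos: [0.4062, -0.3581, 0.0296]
tcp_rot: [0.997, 0.082, 0.001, 0.001]
contact_force: [-1.2, 2.5, 6.0]
opening: 0.232
finger_force: 117.1
t 30.65 tcp [ 0.4062 -0.3581  0.0296] 
 [[ 0.987  0.163  0.002]
 [ 0.163 -0.987 -0.002]
 [ 0.002  0.002 -1.   ]] q [-0.91  0.26  2.03  0.    0.86  0.5 ] F [-1.2  2.5  6. ] op 0.2322410176644877 117.05853223800659
```

```bash
python3 -m crank '[[[0,0,-30],0,255],[[0,0,-80],0,255],[[0,0,-130],0,255],[[0,0,-150],0,255],[[0,0,-150],0,255]]'; python3 -c "
from h import *
pose();print(shift([.5302,-.1455,.17]))"
```

```text
time: 31.15
eef_pos: [0.4068, -0.3591, 0.1821]
tcp_rot: [0.997, 0.082, 0.002, 0.004]
contact_force: [0.2, 0.3, -2.6]
opening: 0.232
finger_force: 118.3
t 31.15 tcp [ 0.4068 -0.3591  0.1821] 
 [[ 0.987  0.163  0.005]
 [ 0.163 -0.987 -0.007]
 [ 0.004  0.008 -1.   ]] q [-0.91  0.04  1.95 -0.    1.14  0.5 ] F [ 0.2  0.3 -2.6] op 0.23175523512666263 118.28877925872803
[ 156.6 -190.7   11.2]
```

```bash
python3 -m crank '[[[157,-189,0],0,255],[[157,-189,0],0,255],[[157,-189,0],0,255],[[157,-189,0],0,255],[[157,-189,0],0,255],[[157,-189,0],0,255],[[157,-189,0],0,255],[[157,-189,0],0,255]]'; python3 - <<'E'
from h import *
pose();print(shift([.5312,-.1475,.148]))
c=cam('side');cv2.imwrite('pics/s7.png',cv2.resize(c['frame'][60:260,200:440],None,fx=3,fy=3))
E
```

```text
time: 31.95
eef_pos: [0.5281, -0.1453, 0.1754]
tcp_rot: [0.997, 0.082, -0.002, -0.001]
contact_force: [-0.3, 0.2, -3.2]
opening: 0.227
finger_force: 118.6
t 31.95 tcp [ 0.5281 -0.1453  0.1754] 
 [[ 0.987  0.162 -0.003]
 [ 0.162 -0.987  0.001]
 [-0.003 -0.002 -1.   ]] q [-0.45  0.06  1.94 -0.    1.14  0.95] F [-0.3  0.2 -3.2] op 0.2265718006069646 118.60676050186157
[ 2.8  2.7 27.4]
```

View pics/s7.png

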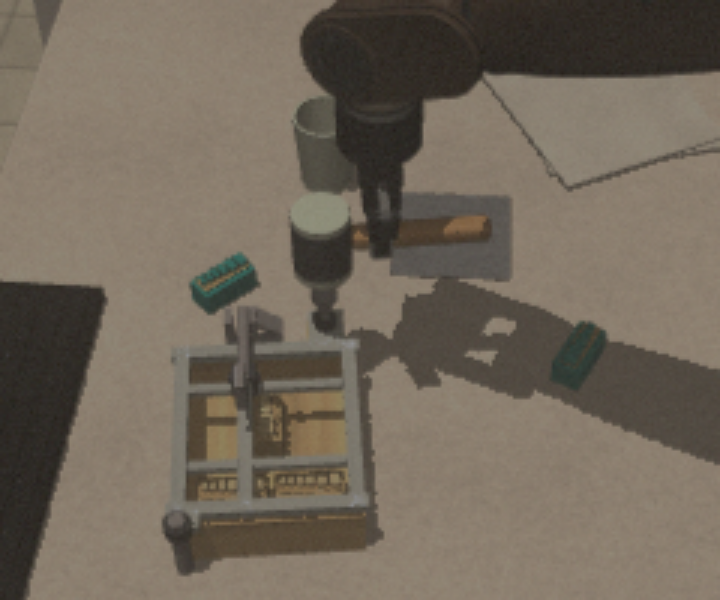

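The mallet head at (321,240) is right over the peg at (324,305). Driving it down.

```bash
python3 -m crank '[[[3,2,0],0,255],[[3,2,15],0,255],[[3,2,25],0,255],[[3,2,30],0,255],[[3,2,34],0,255],[[3,2,38],0,255],[[3,2,42],0,255],[[3,2,46],0,255]]'; python3 -c "
from h import *
pose()"
```

```text
time: 32.8
eef_pos: [0.5341, -0.1475, 0.134]
tcp_rot: [0.997, 0.082, 0.001, 0.001]
contact_force: [-2.4, -0.4, 5.8]
opening: 0.232
finger_force: 119.7
t 32.8 tcp [ 0.5341 -0.1475  0.134 ] 
 [[ 0.987  0.163  0.003]
 [ 0.163 -0.987 -0.002]
 [ 0.003  0.003 -1.   ]] q [-0.45  0.12  1.96 -0.    1.06  0.95] F [-2.4 -0.4  5.8] op 0.23167729834180284 119.71413373947144
```

```bash
python3 -m crank '[[[0,0,4],0,255],[[0,0,7],0,255],[[0,0,9],0,255],[[0,0,11],0,255],[[0,0,13],0,255],[[0,0,13],0,255]]'; python3 -c "
from h import *
pose()"
```

```text
time: 33.4
eef_pos: [0.5341, -0.1477, 0.1232]
tcp_rot: [0.997, 0.082, 0.001, 0.001]
contact_force: [-8.7, 0.6, 14.1]
opening: 0.229
finger_force: 121.1
t 33.4 tcp [ 0.5341 -0.1477  0.1232] 
 [[ 0.986  0.164  0.002]
 [ 0.164 -0.986 -0.002]
 [ 0.002  0.003 -1.   ]] q [-0.45  0.14  1.96 -0.    1.04  0.95] F [-8.7  0.6 14.1] op 0.2290117940114459 121.05927586555481
```

```bash
python3 -m crank '[[[0,0,1],0,255],[[0,0,2],0,255],[[0,0,2],0,255]]'; python3 - <<'E'
from h import *
pose()
c=cam('side');cv2.imwrite('pics/s8.png',cv2.resize(c['frame'][100:200,260:380],None,fx=5,fy=5))
E
```

```text
time: 33.7
eef_pos: [0.5342, -0.1478, 0.1229]
tcp_rot: [0.997, 0.083, 0.001, 0.001]
contact_force: [-13.5, 2.0, 22.3]
opening: 0.235
finger_force: 122.1
t 33.7 tcp [ 0.5342 -0.1478  0.1229] 
 [[ 0.986  0.164  0.002]
 [ 0.164 -0.986 -0.002]
 [ 0.001  0.003 -1.   ]] q [-0.45  0.14  1.96 -0.    1.04  0.95] F [-13.5   2.   22.3] op 0.2346459220727218 122.0903742313385
```

View pics/s8.png

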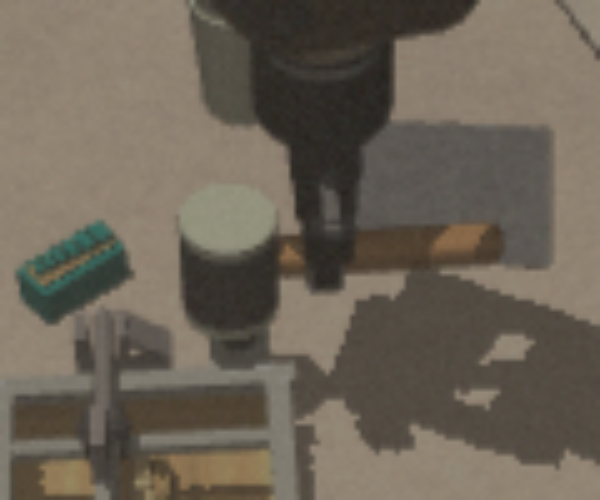

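The peg has bottomed: the force rises to 22 N with no further travel, and the mallet is still level. Lifting off and carrying the mallet back.

```bash
python3 -m crank '[[[0,0,-20],0,255],[[0,0,-50],0,255],[[0,0,-55],0,255],[[0,0,-55],0,255]]'; python3 -c "
from h import *
pose();print(shift([.4062,-.3581,.175]))"
```

```text
time: 34.15
eef_pos: [0.5336, -0.147, 0.1725]
tcp_rot: [0.997, 0.082, 0.001, 0.001]
contact_force: [-0.7, -0.3, -3.7]
opening: 0.233
finger_force: 118.6
t 34.15 tcp [ 0.5336 -0.147   0.1725] 
 [[ 0.987  0.163  0.003]
 [ 0.163 -0.987 -0.001]
 [ 0.003  0.002 -1.   ]] q [-0.45  0.07  1.93  0.    1.13  0.95] F [-0.7 -0.3 -3.7] op 0.23280819466503647 118.63059639930725
[-160.1  187.5   -2.6]
```

```bash
python3 -m crank '[[[-160,187.5,0],0,255],[[-160,187.5,0],0,255],[[-160,187.5,0],0,255],[[-160,187.5,0],0,255],[[-160,187.5,0],0,255],[[-160,187.5,0],0,255],[[-160,187.5,0],0,255],[[-160,187.5,0],0,255]]'; python3 - <<'E'
from h import *
pose();print(shift([.4062,-.3581,.031]))
c=cam('top');P=cloud(c);Z=P[...,2]
b=(Z>.088)&(Z<.13)&(P[...,0]<.61)&(P[...,0]>.55)&(P[...,1]<-.1)&(P[...,1]>-.18);print('peg',b.sum(),P[b].mean(0),np.percentile(P[b][:,2],[50,90]))
# mallet head top as held
b=(Z>.2)&(Z<.26)&(abs(P[...,0]-.459)<.05)&(abs(P[...,1]+.349)<.05);
b=(Z>.19)&(Z<.24)&(P[...,0]>.42)&(P[...,0]<.5)&(P[...,1]<-.31)&(P[...,1]>-.39); print('head',b.sum(),P[b].mean(0))
E
```

```text
time: 34.95
eef_pos: [0.4053, -0.3564, 0.1697]
tcp_rot: [0.997, 0.082, -0.001, -0.001]
contact_force: [-0.1, 0.2, -3.0]
opening: 0.232
finger_force: 118.7
t 34.95 tcp [ 0.4053 -0.3564  0.1697] 
 [[ 0.987  0.164 -0.002]
 [ 0.164 -0.987  0.003]
 [-0.001 -0.003 -1.   ]] q [-0.91  0.05  1.96  0.    1.13  0.5 ] F [-0.1  0.2 -3. ] op 0.2317682636700909 118.7347412109375
[  0.8   2.2 138.7]
peg 47 [ 0.58310595 -0.14161338  0.09783171] [0.0977538  0.10166174]
head 103 [ 0.46826888 -0.33606575  0.21670376]
```

```bash
python3 -m crank '[[[1,1.5,40],0,255],[[1,1.5,90],0,255],[[1,1.5,120],0,255],[[1,1.5,132],0,255],[[1,1.5,136],0,255],[[1,1.5,138],0,255],[[1,1.5,139],0,255],[[1,1.5,139],0,255]]'; python3 -c "
from h import *
pose()"
```

```text
time: 35.8
eef_pos: [0.4076, -0.3601, 0.0341]
tcp_rot: [0.997, 0.082, 0.001, 0.001]
contact_force: [0.2, -0.4, -3.8]
opening: 0.234
finger_force: 118.6
t 35.8 tcp [ 0.4076 -0.3601  0.0341] 
 [[ 0.987  0.163  0.002]
 [ 0.163 -0.987 -0.003]
 [ 0.002  0.003 -1.   ]] q [-0.91  0.25  2.02  0.    0.86  0.5 ] F [ 0.2 -0.4 -3.8] op 0.23400816490866364 118.63847136497498
```

```bash
python3 -m crank '[[[-1.5,-2,2],0,255],[[-1.5,-2,3],0,255],[[-1.5,-2,4],0,255],[[-1.5,-2,5],0,255],[[-1.5,-2,5],0,255]]'; python3 -c "
from h import *
pose()"
```

```text
time: 36.3
eef_pos: [0.4049, -0.3577, 0.0296]
tcp_rot: [0.997, 0.082, -0.0, -0.0]
contact_force: [-6.1, 3.9, 10.1]
opening: 0.236
finger_force: 120.9
t 36.3 tcp [ 0.4049 -0.3577  0.0296] 
 [[ 0.987  0.164 -0.001]
 [ 0.164 -0.987  0.   ]
 [-0.001 -0.001 -1.   ]] q [-0.91  0.25  2.03 -0.    0.86  0.5 ] F [-6.1  3.9 10.1] op 0.23561308983274531 120.8936333656311
```

Seated. Ease off, open, rise, and check.

```bash
python3 -m crank '[[[0,0,-1],0,140],[[0,0,-1],0,60],[[0,0,-1],0,40],[[0,0,-1],0,40],[[0,0,-20],0,40],[[0,0,-70],0,40],[[0,0,-120],0,40],[[0,0,-170],0,0],[[0,0,-200],0,0],[[0,0,-200],0,0]]'; python3 mal.py; python3 - <<'E'
from h import *
c=cam('side');cv2.imwrite('pics/s9.png',c['frame'][40:380,150:450])
c=cam('top');cv2.imwrite('pics/t9.png',cv2.resize(c['frame'][125:275,270:470],None,fx=4,fy=4))
E
```

```text
time: 37.3
eef_pos: [0.4069, -0.3598, 0.234]
tcp_rot: [0.997, 0.082, 0.003, 0.005]
contact_force: [-0.4, -0.5, -0.4]
opening: 1.004
finger_force: 0.0
t 37.3 tcp [ 0.4069 -0.3598  0.234 ] 
 [[ 0.987  0.163  0.008]
 [ 0.163 -0.987 -0.01 ]
 [ 0.006  0.011 -1.   ]] q [-0.91 -0.01  1.91  0.    1.24  0.5 ] F [-0.4 -0.5 -0.4] op 1.004177129098137 0.0
head (457.8270568847656, -348.7388000488281) 27.82979393005371 0.07843264281055591
handle [ 9.83000e-01  1.82000e-01  3.65316e+02 -3.65000e+02] 10.484703 0.05577450985767596 2110
grip [ 0.40374536 -0.35874732] [ -2.8  -1.3 203.5]
mat ((452.69073486328125, -341.7873840332031), (152.799072265625, 130.9227294921875), 1.3920602798461914)
```

View pics/t9.png

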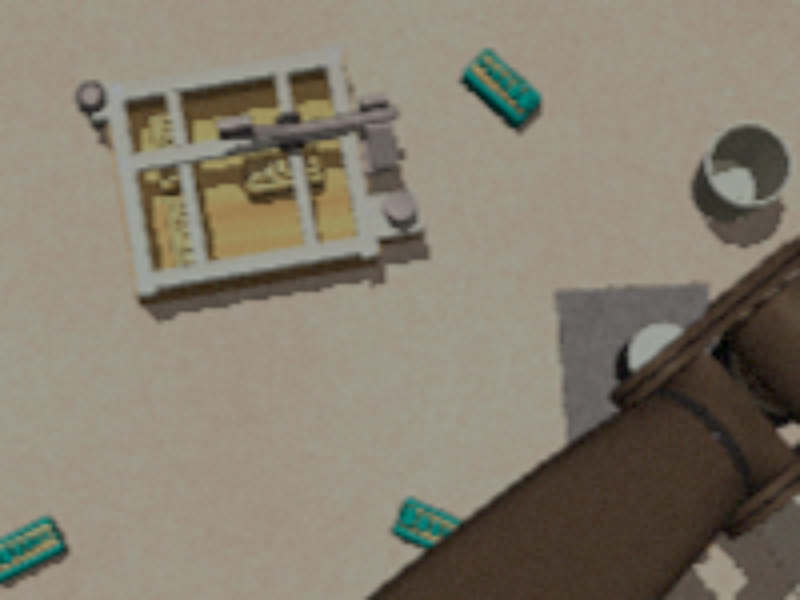

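The gate, latch tab (237,127) and bar tip (380,110) sit at their starting pixels. The peg head is lower, at (400,210). The mallet stands on its mat within about 1 mm of where it began. Handing in.

```bash
python3 -c "
from plant import ctrl
print(ctrl.sign_off())"
```

```text
the job is handed in; nothing more can be done
None
```

I handed the job in at about 37 s: all three casts stand teeth up in the crate, the gate is latched, the peg is driven fully down by the mallet, and the mallet is back on its mat.

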